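# Wedge up a drooping bread tray

### The job

The front of the wooden bread tray droops on its two short feet. Take the thick wooden wedge from the counter and push it, thin end first and square to the tray, under the middle of the tray's front edge until it has lifted the front and jams tight, then let go so that the wedge holds the tray up. Leave the slim wedge where it lies.

Things in the scene. Friction and masses are not known exactly. Their poses are not given: they have to be found in the camera images.
- wedge_center (a point): The thick plain wooden wedge, flat on the counter: 150 mm long, 45 wide, 38 high at the heel, sloping evenly to 5 at the thin nose, about 0.1 kg. The point is half-way along its centre line, 19 mm above its sole; x points along it to the nose (75 mm away; heel 75 mm the other way), y across, z up.
- slim_center (a point): The slim plain wooden wedge, a bystander: smaller, 110 mm long, 30 wide and only 11 high at the heel, too thin to touch the tray. The point is half-way along it, 5.5 mm above its sole; x points to its thin nose, z up.
- tray_edge (a point): Middle of the lower front edge (along y, 360 mm) of the light wooden tray with 3 loaves, hinged at its back. x: into the gap, the way the wedge goes. z: 14 mm drooping, 20.5 at its stop; only the wedge (load about 6 N) keeps it up. Nose touches 41 mm past the edge, 55 lifts 3 mm, 70 is the stop; push 5 to 20 N, more at the stop. Feet only at the ends. Rail 56 mm high, loaves 110.
Things that resemble listed ones, but are neither listed nor needed, are in the scene too. Of the things shaped like the part that bears wedge_center, the wooden one is meant.

How it is judged:
At the end, for the whole second after the job is handed in: The thick wedge rests flat (6 deg) under the tray's front edge, within 60 mm of its middle and 15 deg of square, carries the tray (over 1.5 N) and holds its front up at least 2.5 mm (edge above 16.5 mm). The slim wedge is within 30 mm of where it lay (height (world z) of tray_edge above 0.0165 m and contact force between wedge and tray above 1.5 N and y of wedge_center in the frame of tray_edge between -0.06 and 0.06 m and angle between the x axis of wedge_center and the x axis of tray_edge, either way round below 0.26 rad and angle between wedge_center's own z axis and vertical below 0.1 rad and linear speed of wedge below 0.01 m/s); the robot touches nothing.
It fails at once if the slim wedge is moved by more than 30 mm (distance of slim_center from where it was at the start of the episode above 0.03 m).
It also fails if it takes over 45 s, if anything falls off the work surface, if the arm or the gripper's body presses on something with over 40 N, if the wrist force passes 120 N, or if a joint passes its speed limit or range.

### The arm

A 6-joint arm with a two-finger parallel gripper is mounted at the origin on the work surface. World frame = base frame: x ahead of the robot, y to its left, z up, the work surface at z = 0. Lengths are in m, angles in rad, forces in N, time in s.
With the tool pointing down it reaches from about 0.375 to 0.825 m from the base axis. Payload 5.5 kg.
Tool frame: the origin (TCP) lies at the very end of the fingers, on their centre line; the grasp point (between the pads) lies 19 mm behind it (pinch_z is the distance from the TCP to the grasp point, in m); x points along the fingers, y is the direction in which the jaws open and shut, and the axes are right-handed (so a half turn about x gives the same grasp; the last joint's range is limited). The gripper opens to 85 mm and grips with 20 to 120 N. Pads are 22 mm wide; open, the fingers measure 114 mm over their backs; the gripper's body (76 mm by 85 mm) begins 54 mm behind the grasp point. The pads swing forward as they close: fully open they stand 13 mm farther back than shut.
Start: joints at [-1.275, 0.314, -0.047, 1.21, 0, 1.571], TCP at [0.175, -0.574, 0.231] pointing down, gripper open.
Joint ranges: [-2.67, 2.67], [-0.69, 1.73], [-1.03, 1.25], [-2.08, 2.16], [-1.42, 1.45], [-3.14, 3.14]. Speed limits (rad/s): [2.39, 2.39, 3.01, 3.14, 3.14, 3.14].

### API

Orientations are given as a unit quaternion [x, y, z, w].
In Python, from plant import * gives the robot as it stands.
- The arm moves only by the tool drive_tool, never from a script. Its argument "rows" is text: rows parted by semicolons, each of 7 numbers parted by spaces: the shift along the tool's x, y, z as a fraction of full scale, then the turn, a rotation vector about the tool's x, y, z as a fraction of full scale, then the opening, from 0 (shut) to 1 (fully open). In form: tx ty tz wx wy wz hand; .... A call has 1 to 5 rows; each row shifts and turns the commanded pose from where the row before left it, along the tool's axes as they then stand; what a row does not reach is not made up. Full scale, the value 1, is 3 cm for a shift and 0.1 rad for a turn. A row lasts 1/12 s, in which the tool goes at most 41.7 mm and 7.16 degrees, less where a joint would pass 70% of its speed; a pose out of reach is approached as far as the arm can. A call with a number of a shift or a turn outside -1 to 1 is refused whole. A call with a gripper value outside its range is refused whole. The fingers move at their own pace and stop on an object; the grip force is fixed at half the most. Time passes only in rows, so rows that do not move let the fingers close. It gives the time, the measured TCP pose, the force and the opening at its end, in the units of the state.
- observe(): the state, without advancing time (a new reading comes with each control period).
- snapshot(name): name is "scene" or "top"; returns a dict with "pixels" (420x560x3 uint8, red, green, blue), "fovy" (degrees; the focal length in pixels is half the picture's height over the tangent of half this angle, whatever the lens; pixels are square), "cx", "cy" (the principal point, pixels), "eye" and "rotation" of the camera in the world. Camera axes: x right, y down, z forward; pixel columns grow to the right and rows downward; lengths in m; the calibration is good to about 2 mm. A picture is of the moment at which its call begins. There is no depth.
- job_done(): hands the job in, once; it reports no verdict.
The state is a dict: "time_s": time; "q": joint angles; "dq": joint speeds; "joint_efforts": joint torques, N m; "ee_pos": TCP position; "eef_rot": TCP orientation; "force": force on the tool from outside, world axes, zero at the start; "torque": the same for the moment, N m; "finger_gap": opening from 0.0 (shut) to 1.0 (fully open).
Only numpy, scipy, OpenCV 4.12 (cv2) and the standard library are available. Lean on these libraries where they do the work, as an engineer would, in place of code of your own. Each camera call takes 0.05 s, during which the arm holds its last target.

## Working session

There is one attempt and no reset: what is moved stays moved. The work goes in short steps, Python scripts to look and compute and a tool call to move; the robot and the scene stay as the last step left them, time stands still between calls to the robot, and variables do not carry over. Pictures are saved under pics/ and viewed, and the job is handed in when it is done.

Besides the shell and the picture viewer there is one more tool, called after "Emit:" by a JSON object that holds its "api" and its "payload". drive_tool: Moves the arm, as the interface text tells. Shift numbers are shares of 3 cm and turn numbers shares of 0.1 rad, none past 1 either way. Its arguments: {"type":"object","properties":{"rows":{"type":"string"}},"required":["rows"]}

```bash
mkdir -p pics; ls; python3 - <<'E'
from plant import *
import cv2,json,numpy as np
print(observe())
for n in ("scene","top"):
    s=snapshot(n); cv2.imwrite(f"pics/{n}0.png",s["pixels"][:,:,::-1])
    print({k:v for k,v in s.items() if k!="pixels"})
E
```

```text
pics
{'time_s': 0.0, 'q': array([-1.27499369e+00,  3.14260817e-01, -4.80714396e-02,  1.21021597e+00,
       -7.20384052e-06,  1.57077223e+00]), 'dq': array([ 0.00023032, -0.00044847, -0.00068575, -0.00037812,  0.0005329 ,
        0.00083846]), 'joint_efforts': array([-2.56682339e-03, -5.39589500e+01,  3.39750373e+01,  1.90242572e-02,
       -1.23181549e-04, -1.00847006e-05]), 'ee_pos': array([ 0.17473193, -0.57338256,  0.23041707]), 'eef_rot': array([-0.69929165, -0.1048218 ,  0.69947922, -0.10359729]), 'force': array([ 0.17803   , -0.28679283,  0.26580833]), 'torque': array([ 0.06892571, -0.00763938, -0.00919927]), 'finger_gap': 0.9997031836133883}
{'fovy': 43.12207534753194, 'cx': 276.51518529239206, 'cy': 208.04861728034197, 'eye': array([ 0.97864782, -0.8024314 ,  0.86182241]), 'rotation': array([ 0.87152607,  0.25429475, -0.1104754 , -0.40443997])}
{'fovy': 48.31452425111634, 'cx': 274.7124854665535, 'cy': 206.8766840045765, 'eye': array([0.35779245, 0.00517848, 0.977023  ]), 'rotation': array([ 0.70812915, -0.70366387,  0.03671652, -0.04541116])}
```

View pics/scene0.png

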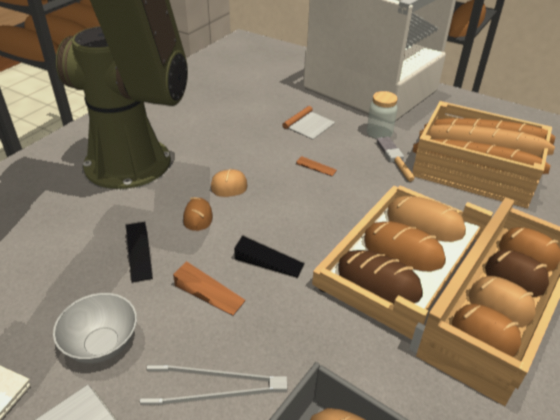

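View pics/top0.png

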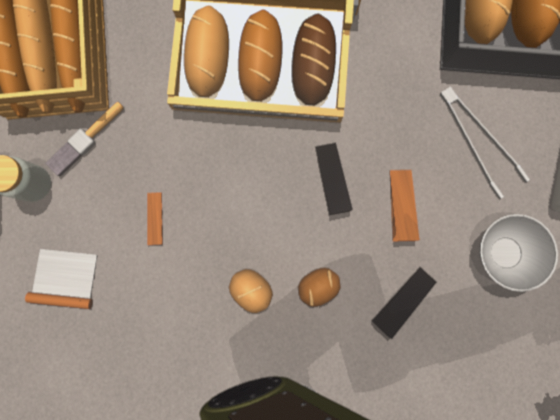

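```bash
cat > h.py <<'E'
from plant import *
import cv2,numpy as np
from scipy.spatial.transform import Rotation as R
def ray(s,u,v):
    f=s["pixels"].shape[0]/2/np.tan(np.radians(s["fovy"])/2)
    d=R.from_quat(s["rotation"]).apply([(u-s["cx"])/f,(v-s["cy"])/f,1]); return np.array(s["eye"]),d
def onz(s,u,v,z):
    e,d=ray(s,u,v); return e+d*(z-e[2])/d[2]
def proj(s,P):
    f=s["pixels"].shape[0]/2/np.tan(np.radians(s["fovy"])/2)
    c=R.from_quat(s["rotation"]).inv().apply(np.atleast_2d(P)-s["eye"])
    return c[:,:2]/c[:,2:]*f+[s["cx"],s["cy"]]
def tri(s1,p1,s2,p2):
    e1,d1=ray(s1,*p1);e2,d2=ray(s2,*p2)
    A=np.c_[d1,-d2]; t=np.linalg.lstsq(A,e2-e1,rcond=None)[0]
    a,b=e1+t[0]*d1,e2+t[1]*d2; return (a+b)/2,np.linalg.norm(a-b)
def crop(s,x0,y0,x1,y1,k,name):
    cv2.imwrite(name,cv2.resize(s["pixels"][y0:y1,x0:x1,::-1],None,fx=k,fy=k,interpolation=cv2.INTER_CUBIC))
E
python3 - <<'E'
from h import *
import pickle
a=snapshot("scene");b=snapshot("top")
pickle.dump((a,b),open("s.pkl","wb"))
crop(b,370,150,450,260,7,"pics/c1.png") if 0 else crop(b,380,160,430,250,6,"pics/c1.png")
crop(a,165,255,255,320,8,"pics/c2.png")
crop(b,160,80,360,130,4,"pics/c3.png")
crop(a,310,180,450,340,4,"pics/c4.png")
E
```

```text
(no output)
```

View pics/c1.png

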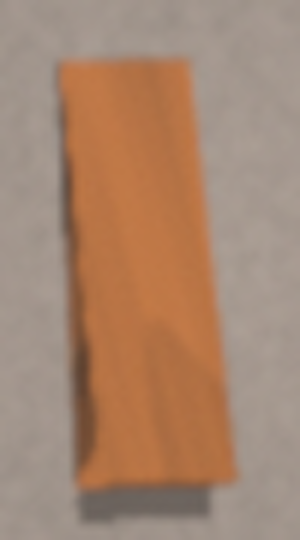

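View pics/c2.png

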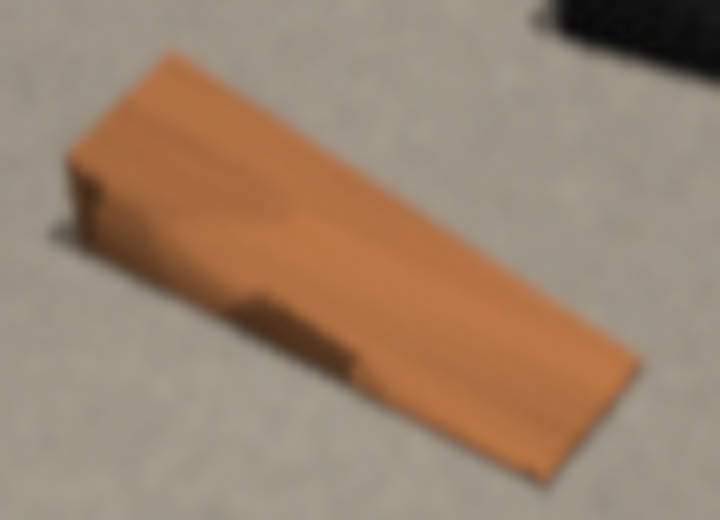

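View pics/c3.png

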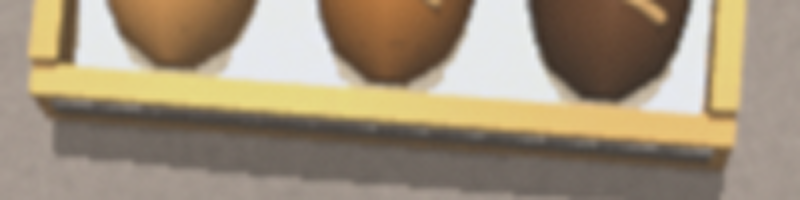

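View pics/c4.png

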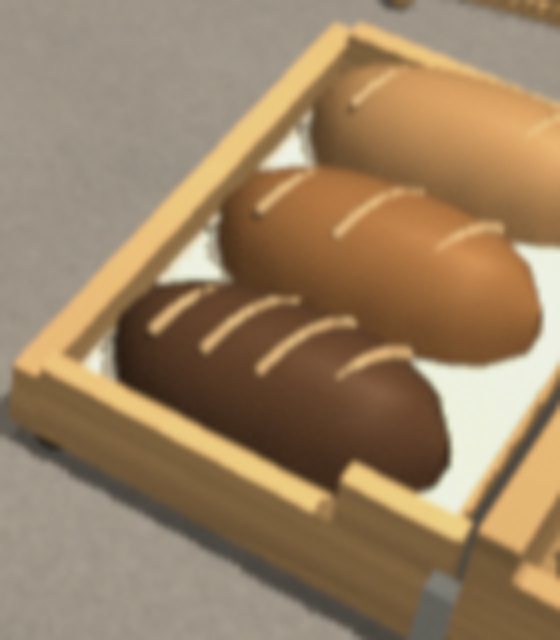

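```bash
python3 - <<'E'
from h import *
import pickle
a,b=pickle.load(open("s.pkl","rb"))
P={}
for n,t,s in [("heelL",(393.3,241),(186.5,261.3)),("heelR",(419.3,240.7),(173.8,274.6)),("noseL",(390,170.3),(245,300)),("noseR",(411.7,170),(233.1,314.8)),
 ("trayTopR",(342.5,117),(313.75,273.75)),("trayTopL",(168,103),(393.75,187))]:
    P[n],e=tri(b,t,a,s); print(n,P[n].round(4),round(e,4))
h=(P["heelL"]+P["heelR"])/2;n=(P["noseL"]+P["noseR"])/2
d=(n-h)[:2];print("wedge len",np.linalg.norm(d),"ctr",(h+n)/2,"yaw",np.arctan2(d[1],d[0]))
w=(P["trayTopL"]-P["trayTopR"])[:2];print("tray",np.linalg.norm(w),"mid",(P["trayTopL"]+P["trayTopR"])/2,"yaw",np.arctan2(-w[0],w[1]))
# lower front edge, from top picture at z=.014
for u,v in [(168+4,80+113/4),(160+715/4,80+162/4)]: print("low",onz(b,u,v,.014))
print("lowR scene",onz(a,313,284.5,.014))
for s,pts in((b,[(147,193),(161,192),(149,245),(162,244)]),): print([onz(s,*p,.006).round(3) for p in pts])
print(observe()["time_s"])
E
```

```text
heelL [ 0.3994 -0.2234  0.0281] 0.003
heelR [ 0.4024 -0.2724  0.0327] 0.0029
noseL [ 5.512e-01 -2.254e-01  2.000e-04] 0.0005
noseR [ 0.5525 -0.2706  0.0006] 0.0019
trayTopR [ 0.653  -0.1204  0.0442] 0.0005
trayTopL [0.6803 0.2381 0.0486] 0.0009
wedge len 0.1509380375627923 ctr [ 0.47640151 -0.2479519   0.01539969] yaw -0.00022453798701564824
tray 0.35952087766025115 mid [0.66663191 0.05889122 0.04642323] yaw -0.07590243878372002
low [0.6803426  0.23760085 0.014     ]
low [ 0.65469506 -0.11659435  0.014     ]
lowR scene [ 0.6547065  -0.12247266  0.014     ]
[array([0.499, 0.286, 0.006]), array([0.501, 0.257, 0.006]), array([0.39 , 0.278, 0.006]), array([0.392, 0.251, 0.006])]
0.2
```

```bash
cat >> h.py <<'E'
def axes():
    o=observe();M=R.from_quat(o["eef_rot"]).as_matrix();return o,M
def go(tgt,yaw):
    """tool-axis shift in mm/full-scale units to tgt with tool x down and tool y along +-(-sin yaw, cos yaw)"""
    o,M=axes();y=np.array([-np.sin(yaw),np.cos(yaw),0])
    if M[:,1]@y<0:y=-y
    x=np.array([0,0,-1.]);G=np.c_[x,y,np.cross(x,y)]
    rv=R.from_matrix(M.T@G).as_rotvec()
    print("t",round(o["time_s"],2),"pos",o["ee_pos"].round(4),"F",o["force"].round(1),"gap",round(o["finger_gap"],3))
    d=np.array(tgt)-o["ee_pos"]
    print("M",M.round(2).tolist());print("shift tool now",(M.T@d/.03).round(2),"after turn",(G.T@d/.03).round(2),"turn",(rv/.1).round(2))
E
python3 - <<'E'
from h import *
import pickle
a,b=pickle.load(open("s.pkl","rb"))
hl,hr=onz(b,393.3,241,.038),onz(b,419.3,240.7,.038);nl,nr=onz(b,390,170.3,.005),onz(b,411.7,170,.005)
h=(hl+hr)/2;n=(nl+nr)/2;d=n-h
print(h,n,np.linalg.norm(d[:2]),np.arctan2(d[1],d[0]),np.linalg.norm(hl-hr))
h,n
for nm,s,pts in (("scene",a,None),("top",b,None)):
    print(nm,proj(s,[hl,hr,nl,nr]).round(1).tolist())
go([0.425,-0.248,0.1],0)
E
```

```text
[ 0.40059831 -0.24596691  0.038     ] [ 0.55047609 -0.24715348  0.005     ] 0.14988247801195687 -0.007916780203056096 0.051742096428854675
scene [[188.0, 257.3], [172.5, 272.4], [244.6, 298.0], [232.1, 312.9]]
top [[393.3, 241.0], [419.3, 240.7], [390.0, 170.3], [411.7, 170.0]]
t 0.2 pos [ 0.1748 -0.5736  0.2308] F [-0.3  0.4  0.2] gap 1.003
M [[-0.0, 0.29, -0.96], [0.0, -0.96, -0.29], [-1.0, -0.0, 0.0]]
shift tool now [  4.37  -7.95 -11.14] after turn [  4.36 -10.85  -8.34] turn [2.96 0.   0.01]
```

Emit:
{"api": "drive_tool", "payload": {"rows": "0 0 0 1 0 0 1;0 0 0 1 0 0 1;0 0 0 0.96 0 0 1;0 -1 -0.77 0 0 0 1;0 -1 -0.77 0 0 0 1"}}

```text
time_s: 0.62
ee_pos: [0.2207, -0.5141, 0.2306]
eef_rot: [-0.707, 0.001, 0.707, 0.002]
force: [1.2, 0.5, 0.5]
finger_gap: 0.998
```

Emit:
{"api": "drive_tool", "payload": {"rows": "0 -1 -0.77 0 0 0 1;0 -1 -0.77 0 0 0 1;0 -1 -0.77 0 0 0 1;0 -1 -0.77 0 0 0 1;0 -1 -0.77 0 0 0 1"}}

```text
time_s: 1.03
ee_pos: [0.3373, -0.3624, 0.2312]
eef_rot: [0.707, -0.0, -0.707, -0.0]
force: [-0.2, -0.9, -0.1]
finger_gap: 1.002
```

Emit:
{"api": "drive_tool", "payload": {"rows": "0.5 -1 -0.77 0 0 0 1;0.8 -1 -0.77 0 0 0 1;0.8 -1 -0.7 0 0 0 1;0.8 -0.8 -0.7 0 0 0 1;0 0 0 0 0 0 1"}}

```text
time_s: 1.45
ee_pos: [0.4225, -0.2481, 0.143]
eef_rot: [-0.706, -0.004, 0.708, -0.0]
force: [-1.0, 0.3, -1.0]
finger_gap: 0.999
```

```bash
python3 - <<'E'
from h import *
go([0.425,-0.246,0.004],-0.006)
a=snapshot("scene");b=snapshot("top")
cv2.imwrite("pics/s1.png",np.hstack([a["pixels"][150:370,60:360,::-1],b["pixels"][100:320,260:560,::-1]]))
E
```

```text
t 1.45 pos [ 0.4225 -0.2481  0.143 ] F [-1.   0.3 -1. ] gap 0.999
M [[-0.0, 0.01, -1.0], [0.01, -1.0, -0.01], [-1.0, -0.01, 0.0]]
shift tool now [ 4.63 -0.05 -0.1 ] after turn [ 4.63 -0.07 -0.08] turn [0.11 0.04 0.05]
```

View pics/s1.png

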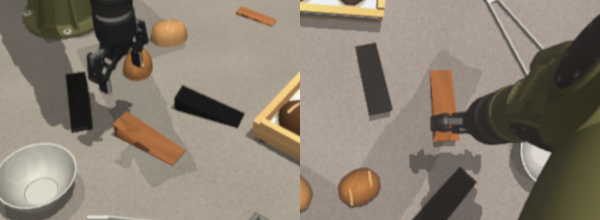

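Emit:
{"api": "drive_tool", "payload": {"rows": "1 0 -0.08 0.1 0 0 1;1 0 0 0 0 0 1;1 0 0 0 0 0 1;0.8 0 0 0 0 0 1;0 0 0 0 0 0 1"}}

```text
time_s: 1.97
ee_pos: [0.4214, -0.2532, 0.03]
eef_rot: [-0.705, 0.003, 0.709, 0.005]
force: [-0.4, 0.9, -0.5]
finger_gap: 1.003
```

Emit:
{"api": "drive_tool", "payload": {"rows": "0.3 0 0 0 0 0 1;0.3 0 0 0 0 0 1;0.1 0 0 0 0 0 1;0 0 0 0 0 0 1"}}

```text
time_s: 2.3
ee_pos: [0.4248, -0.254, 0.0125]
eef_rot: [0.707, -0.004, -0.707, -0.004]
force: [-0.2, -0.4, 0.2]
finger_gap: 1.002
```

```bash
python3 - <<'E'
from h import *
go([0.425,-0.246,0.004],-0.006)
a=snapshot("scene");b=snapshot("top")
cv2.imwrite("pics/s2.png",np.hstack([cv2.resize(s[...,::-1],(400,400),interpolation=2) for s in (a["pixels"][210:340,130:260],b["pixels"][150:270,350:470])]))
E
```

```text
t 2.3 pos [ 0.4248 -0.254   0.0125] F [-0.2 -0.4  0.2] gap 1.002
M [[0.0, -0.01, -1.0], [-0.0, -1.0, 0.01], [-1.0, 0.0, -0.0]]
shift tool now [ 0.28 -0.27 -0.  ] after turn [ 0.28 -0.27 -0.  ] turn [-0.05 -0.01 -0.  ]
```

View pics/s2.png

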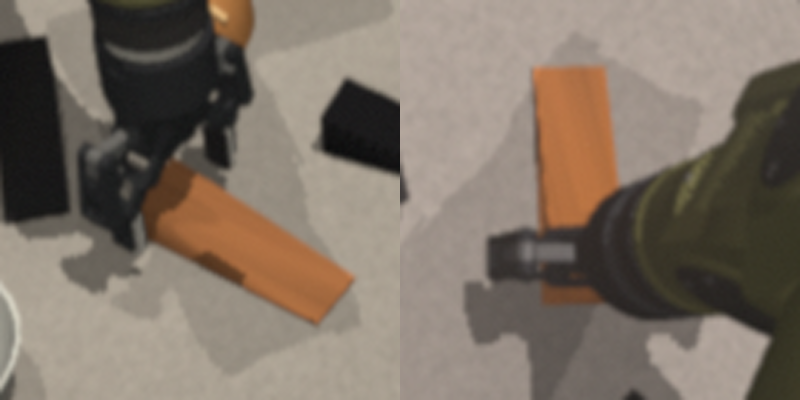

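Emit:
{"api": "drive_tool", "payload": {"rows": "0.28 -0.2 0 0 0 0 1;0 0 0 0 0 0 1;0 0 0 0 0 0 1"}}

```text
time_s: 2.65
ee_pos: [0.4243, -0.2469, 0.0035]
eef_rot: [-0.707, 0.003, 0.707, 0.004]
force: [-0.5, 0.4, -0.5]
finger_gap: 0.998
```

Emit:
{"api": "drive_tool", "payload": {"rows": "0 0 0 0 0 0 0.6;0 0 0 0 0 0 0.4;0 0 0 0 0 0 0.2;0 0 0 0 0 0 0;0 0 0 0 0 0 0"}}

```text
time_s: 3.07
ee_pos: [0.4251, -0.2479, 0.0042]
eef_rot: [0.707, -0.004, -0.707, -0.003]
force: [-0.2, -1.6, 4.2]
finger_gap: 0.518
```

Emit:
{"api": "drive_tool", "payload": {"rows": "0 0 0 0 0 0 0;0 0 0 0 0 0 0;0 0 0 0 0 0 0"}}

```text
time_s: 3.32
ee_pos: [0.4251, -0.2479, 0.0042]
eef_rot: [0.707, -0.004, -0.707, -0.003]
force: [-1.3, 0.4, 5.1]
finger_gap: 0.518
```

Emit:
{"api": "drive_tool", "payload": {"rows": "-0.5 0 0 0 0 0 0;-1 0 0 0 0 0 0;-1 0 0 0 0 0 0;0 0 0 0 0 0 0"}}

```text
time_s: 3.65
ee_pos: [0.4276, -0.2492, 0.0834]
eef_rot: [0.709, -0.005, -0.705, -0.002]
force: [0.9, -0.1, -0.3]
finger_gap: 0.52
```

```bash
python3 - <<'E'
from h import *
go([0.5125,0.0715,0.075],-0.074)
a=snapshot("scene")
crop(a,100,150,360,330,3,"pics/s3.png")
E
```

```text
t 3.65 pos [ 0.4276 -0.2492  0.0834] F [ 0.9 -0.1 -0.3] gap 0.52
M [[0.01, -0.01, -1.0], [-0.0, -1.0, 0.01], [-1.0, 0.0, -0.01]]
shift tool now [  0.26 -10.72  -2.72] after turn [  0.28 -10.87  -2.03] turn [ 0.64 -0.06 -0.03]
```

View pics/s3.png

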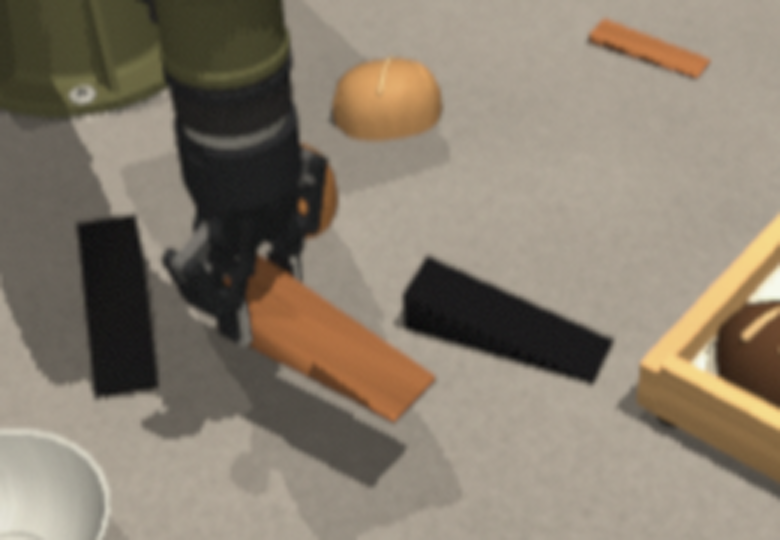

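Emit:
{"api": "drive_tool", "payload": {"rows": "0 -1 0 0.64 0 0 0;0 -1 0 0 0 0 0;0 -1 0 0 0 0 0;0 -1 0 0 0 0 0;0 -1 0 0 0 0 0"}}

```text
time_s: 4.12
ee_pos: [0.4326, -0.0964, 0.0774]
eef_rot: [-0.706, 0.026, 0.707, 0.027]
force: [1.0, -0.4, -0.3]
finger_gap: 0.517
```

Emit:
{"api": "drive_tool", "payload": {"rows": "0 -1 -0.4 0 0 0 0;0 -1 -0.4 0 0 0 0;0 -1 -0.4 0 0 0 0;0 -1 -0.4 0 0 0 0;0 -1 -0.4 0 0 0 0"}}

```text
time_s: 4.53
ee_pos: [0.5009, 0.0062, 0.0782]
eef_rot: [-0.706, -0.009, 0.708, 0.018]
force: [-0.3, 0.6, -1.9]
finger_gap: 0.516
```

Emit:
{"api": "drive_tool", "payload": {"rows": "0 -0.8 0 0 0 0 0;0 0 0 0 0 0 0;0 0 0 0 0 0 0"}}

```text
time_s: 4.78
ee_pos: [0.5004, 0.0168, 0.0797]
eef_rot: [-0.706, -0.018, 0.708, 0.016]
force: [0.6, 0.1, -0.9]
finger_gap: 0.514
```

```bash
python3 - <<'E'
from h import *
go([0.5125,0.0715,0.006],-0.074)
a=snapshot("scene");b=snapshot("top")
crop(a,160,120,440,320,2.8,"pics/s4.png")
crop(b,140,70,380,240,3,"pics/s5.png")
E
```

```text
t 4.78 pos [0.5004 0.0168 0.0797] F [ 0.6  0.1 -0.9] gap 0.514
M [[-0.0, 0.0, -1.0], [0.05, -1.0, -0.0], [-1.0, -0.05, 0.0]]
shift tool now [ 2.54 -1.7  -0.42] after turn [ 2.46 -1.85 -0.27] turn [0.77 0.05 0.48]
```

View pics/s4.png

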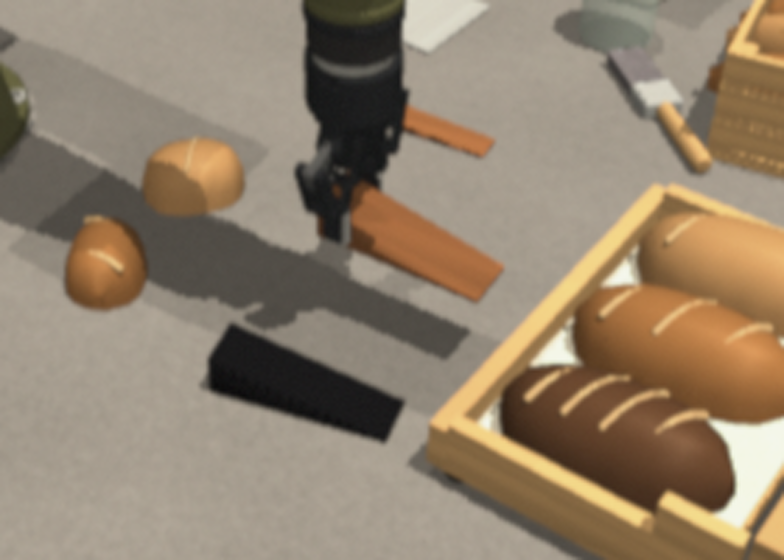

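View pics/s5.png

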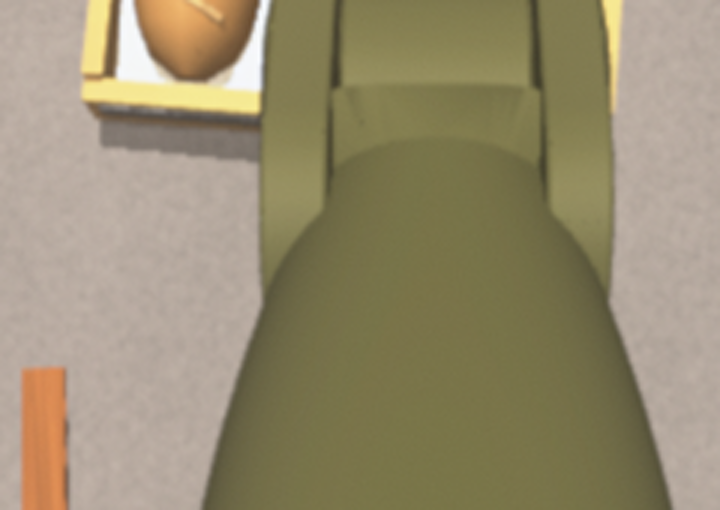

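Emit:
{"api": "drive_tool", "payload": {"rows": "0 -0.6 0 0.4 0 0.25 0;0 -0.6 0 0.37 0.05 0.23 0;0 -0.6 -0.27 0 0 0 0;0 0 0 0 0 0 0;0 0 0 0 0 0 0"}}

```text
time_s: 5.3
ee_pos: [0.5106, 0.0165, 0.0835]
eef_rot: [0.708, 0.018, -0.706, -0.016]
force: [-0.8, 0.4, -1.1]
finger_gap: 0.517
```

```bash
python3 - <<'E'
from h import *
go([0.5125,0.0715,0.006],-0.074)
E
```

```text
t 5.3 pos [0.5106 0.0165 0.0835] F [-0.8  0.4 -1.1] gap 0.517
M [[0.0, 0.0, -1.0], [0.05, -1.0, -0.0], [-1.0, -0.05, -0.0]]
shift tool now [ 2.67 -1.71 -0.06] after turn [ 2.58 -1.83  0.07] turn [ 0.76 -0.    0.48]
```

```bash
python3 - <<'E'
from h import *
o=observe();print({k:np.round(v,3) for k,v in o.items()})
E
```

```text
{'time_s': np.float64(5.3), 'q': array([ 1.000e-03,  2.570e-01, -4.820e-01,  8.290e-01,  4.800e-02,
        3.141e+00]), 'dq': array([-0.   , -0.002, -0.013,  0.006, -0.005, -0.001]), 'joint_efforts': array([ 2.8000e-02, -4.6236e+01,  2.9914e+01, -1.6000e-01,  2.6500e-01,
       -2.0000e-03]), 'ee_pos': array([0.511, 0.017, 0.084]), 'eef_rot': array([ 0.708,  0.018, -0.706, -0.016]), 'force': array([-0.788,  0.354, -1.09 ]), 'torque': array([ 0.004,  0.005, -0.032]), 'finger_gap': np.float64(0.517)}
```

Emit:
{"api": "drive_tool", "payload": {"rows": "0 0 0 -0.6 0 0 0;0 0 0 -0.4 0 0.25 0;0 0 0 0 0 0.23 0;0 0 0 0 0 0 0"}}

```text
time_s: 5.63
ee_pos: [0.5098, 0.0172, 0.0832]
eef_rot: [0.708, 0.036, -0.704, 0.037]
force: [-0.8, 0.7, -0.5]
finger_gap: 0.517
```

```bash
python3 - <<'E'
from h import *
go([0.5,0.0165,0.006],0.1)
print(observe()["q"].round(3))
E
```

```text
t 5.63 pos [0.5098 0.0172 0.0832] F [-0.8  0.7 -0.5] gap 0.517
M [[0.01, 0.1, -0.99], [-0.0, -0.99, -0.1], [-1.0, 0.0, -0.01]]
shift tool now [ 2.57 -0.01  0.34] after turn [ 2.57 -0.01  0.33] turn [ 0.02 -0.06 -0.02]
[ 3.500e-02  2.540e-01 -4.870e-01  8.250e-01 -1.000e-03  3.074e+00]
```

Emit:
{"api": "drive_tool", "payload": {"rows": "0.8 0 0.2 0 0 0 0;0.8 0 0.13 0 0 0 0;0.7 0 0 0 0 0 0;0.2 0 0 0 0 0 0;0 0 0 0 0 0 0"}}

```text
time_s: 6.05
ee_pos: [0.4987, 0.0158, 0.0067]
eef_rot: [0.707, 0.036, -0.705, 0.036]
force: [0.1, 0.2, -0.5]
finger_gap: 0.517
```

```bash
python3 - <<'E'
from h import *
go([0.5,0.0165,0.0045],0.1)
a=snapshot("scene")
crop(a,200,140,360,260,5,"pics/s6.png")
E
```

```text
t 6.05 pos [0.4987 0.0158 0.0067] F [ 0.1  0.2 -0.5] gap 0.517
M [[0.0, 0.1, -0.99], [0.0, -0.99, -0.1], [-1.0, 0.0, -0.0]]
shift tool now [ 0.07 -0.02 -0.05] after turn [ 0.07 -0.02 -0.05] turn [ 0.02 -0.02 -0.  ]
```

View pics/s6.png

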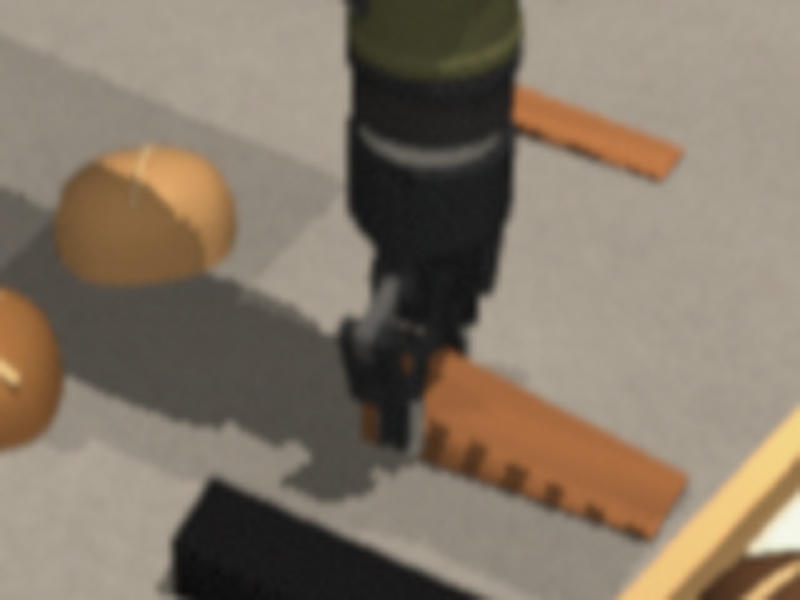

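Emit:
{"api": "drive_tool", "payload": {"rows": "0.1 0 0 0 0 0 0;0 0 0 0 0 0 0;0 0 0 0 0 0 0.6;0 0 0 0 0 0 0.7;0 0 0 0 0 0 0.7"}}

```text
time_s: 6.52
ee_pos: [0.5012, 0.0156, 0.0059]
eef_rot: [0.709, 0.036, -0.704, 0.036]
force: [-1.1, -0.4, 0.1]
finger_gap: 0.698
```

Emit:
{"api": "drive_tool", "payload": {"rows": "-0.5 0 0 0 0 0 0.7;-1 0 0 0 0 0 0.7;-1 0 0 0 0 0 0.8;0 0 0 -1 0 0 1;0 0 0 -1 0 0 1"}}

```text
time_s: 6.93
ee_pos: [0.5023, 0.0156, 0.0828]
eef_rot: [0.703, 0.108, -0.695, 0.108]
force: [-0.1, -0.4, -0.2]
finger_gap: 1.001
```

Emit:
{"api": "drive_tool", "payload": {"rows": "0 0 0 -1 0 0 1;0 0 0 -1 0 0 1;0 0 0 -1 0 0 1;0 0 0 -1 0 0 1;0 0 0 -1 0 0 1"}}

```text
time_s: 7.35
ee_pos: [0.5003, 0.0156, 0.0806]
eef_rot: [0.652, 0.277, -0.648, 0.278]
force: [-0.0, 1.1, 0.7]
finger_gap: 1.0
```

Emit:
{"api": "drive_tool", "payload": {"rows": "0 0 0 -1 0 0 1;0 0 0 -1 0 0 1;0 0 0 -1 0 0 1;0 0 0 -1 0 0 1;0 0 0 -1 0 0 1"}}

```text
time_s: 7.77
ee_pos: [0.5003, 0.0156, 0.0805]
eef_rot: [0.563, 0.429, -0.56, 0.431]
force: [-0.2, 0.6, -0.3]
finger_gap: 0.999
```

Emit:
{"api": "drive_tool", "payload": {"rows": "0 0 0 -1 0 0 1;0 0 0 -1 0 0 1;0 0 0 -1 0 0 1;0 0 0 -1 0 0 1;0 0 0 -1 0 0 1"}}

```text
time_s: 8.18
ee_pos: [0.5003, 0.0156, 0.0805]
eef_rot: [0.439, 0.554, -0.436, 0.557]
force: [-0.3, -0.1, -0.5]
finger_gap: 1.0
```

Emit:
{"api": "drive_tool", "payload": {"rows": "0 0 0 -1 0 0 1;0 0 0 -1 0 0 1;0 0 0 -1 0 0 1;0 0 0 -1 0 0 1;0 0 0 -1 0 0 1"}}

```text
time_s: 8.6
ee_pos: [0.5003, 0.0155, 0.0805]
eef_rot: [0.288, 0.644, -0.286, 0.648]
force: [-0.3, 0.9, -0.2]
finger_gap: 1.001
```

Emit:
{"api": "drive_tool", "payload": {"rows": "0 0 0 -1 0 0 1;0 0 0 -1 0 0 1;0 0 0 -1 0 0 1;0 0 0 -1 0 0 1;0 0 0 -1 0 0 1"}}

```text
time_s: 9.02
ee_pos: [0.5003, 0.0155, 0.0805]
eef_rot: [0.118, 0.695, -0.117, 0.699]
force: [-0.3, 0.2, -0.4]
finger_gap: 1.001
```

```bash
python3 - <<'E'
from h import *
go([0.5,0.0165,0.0045],0.1)
print(observe()["q"].round(3))
a=snapshot("scene")
crop(a,200,140,360,260,5,"pics/s7.png")
E
```

```text
t 9.02 pos [0.5003 0.0155 0.0805] F [-0.3  0.2 -0.4] gap 1.001
M [[0.01, 0.33, 0.94], [0.0, 0.94, -0.33], [-1.0, 0.0, 0.01]]
shift tool now [ 2.53  0.02 -0.03] after turn [ 2.53  0.03 -0.01] turn [-4.35  0.06 -0.01]
[ 0.031  0.24  -0.512  0.812  0.     0.366]
```

View pics/s7.png

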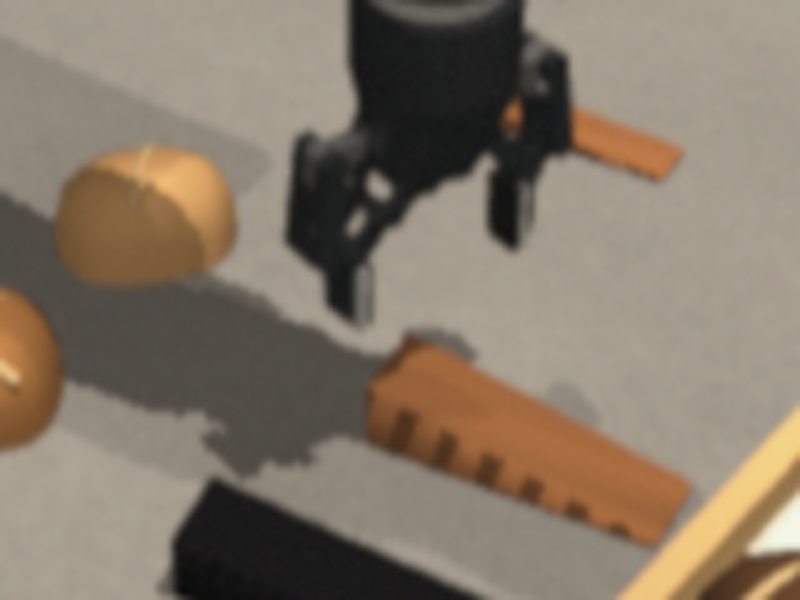

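Emit:
{"api": "drive_tool", "payload": {"rows": "0 0 0 -1 0 0 1;0 0 0 -1 0 0 1;0 0 0 -1 0 0 1;0 0 0 -1 0 0 1;0 0 0 -0.35 0.06 0 0.8"}}

```text
time_s: 9.48
ee_pos: [0.5, 0.0156, 0.0804]
eef_rot: [-0.035, 0.706, 0.035, 0.706]
force: [-0.3, -0.1, 0.0]
finger_gap: 0.883
```

Emit:
{"api": "drive_tool", "payload": {"rows": "0.8 0 0 0 0 0 0.8;0.8 0 0 0 0 0 0.8;0.7 0 0 0 0 0 0.8;0.2 0 0 0 0 0 0.8;0.04 0 0 0 0 0 0.8"}}

```text
time_s: 9.9
ee_pos: [0.4986, 0.0155, 0.0028]
eef_rot: [-0.033, 0.708, 0.033, 0.705]
force: [0.2, -0.9, 0.4]
finger_gap: 0.803
```

```bash
python3 - <<'E'
from h import *
go([0.5,0.0165,0.0045],0.1)
E
```

```text
t 9.9 pos [0.4986 0.0155 0.0028] F [ 0.2 -0.9  0.4] gap 0.803
M [[-0.0, -0.09, 1.0], [-0.0, 1.0, 0.09], [-1.0, 0.0, -0.0]]
shift tool now [-0.06  0.03  0.05] after turn [-0.06  0.03  0.05] turn [-0.06 -0.03 -0.  ]
```

Emit:
{"api": "drive_tool", "payload": {"rows": "-0.06 0 0 -0.06 0 0 0.6;0 0 0 0 0 0 0.3;0 0 0 0 0 0 0;0 0 0 0 0 0 0;0 0 0 0 0 0 0"}}

```text
time_s: 10.32
ee_pos: [0.5016, 0.0156, 0.0075]
eef_rot: [-0.036, 0.705, 0.036, 0.707]
force: [-1.5, -0.3, 6.9]
finger_gap: 0.515
```

Emit:
{"api": "drive_tool", "payload": {"rows": "0 0 0 0 0 0 0;-0.3 0 0 0 0 0 0;-0.5 0 0 0 0 0 0;0 0 0 0 0 0 0"}}

```text
time_s: 10.65
ee_pos: [0.502, 0.0157, 0.0326]
eef_rot: [-0.036, 0.705, 0.036, 0.707]
force: [0.9, -0.8, -1.0]
finger_gap: 0.516
```

```bash
python3 - <<'E'
from h import *
go([0.5025,0.0725,0.026],-0.074)
a=snapshot("scene")
crop(a,200,140,360,260,5,"pics/s8.png")
E
```

```text
t 10.65 pos [0.502  0.0157 0.0326] F [ 0.9 -0.8 -1. ] gap 0.516
M [[0.0, -0.1, 0.99], [0.0, 0.99, 0.1], [-1.0, -0.0, 0.0]]
shift tool now [0.22 1.88 0.21] after turn [ 0.22  1.89 -0.12] turn [ 1.75  0.03 -0.  ]
```

View pics/s8.png

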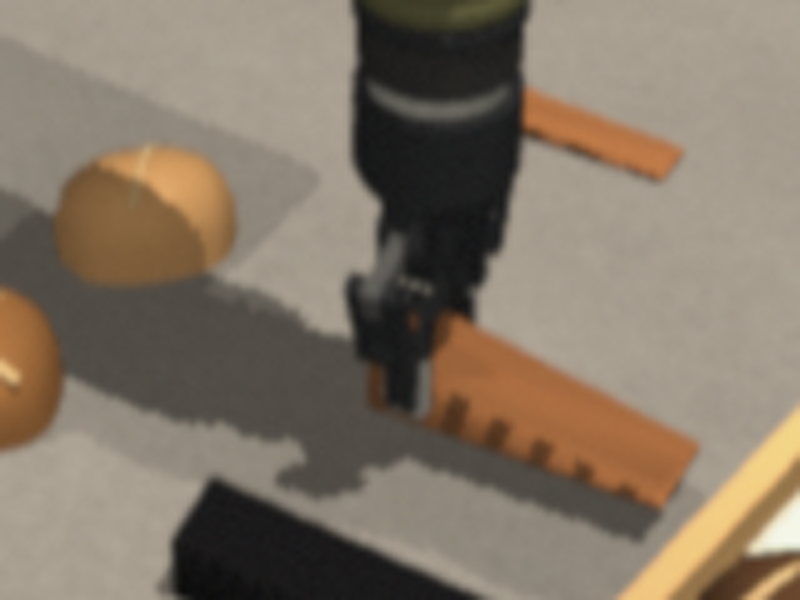

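Emit:
{"api": "drive_tool", "payload": {"rows": "0 0 -0.1 0.6 0 0 0;0 0.6 0 0.6 0 0 0;0 0.6 0 0.55 0 0 0;0 0.6 0 0 0 0 0;0 0 0 0 0 0 0"}}

```text
time_s: 11.12
ee_pos: [0.4982, 0.0716, 0.0296]
eef_rot: [0.026, 0.707, -0.025, 0.707]
force: [0.4, 1.1, -1.3]
finger_gap: 0.515
```

```bash
python3 - <<'E'
from h import *
go([0.5025,0.0725,0.007],-0.074)
a=snapshot("scene");b=snapshot("top")
crop(a,200,120,440,280,3.3,"pics/s9.png")
E
```

```text
t 11.12 pos [0.4982 0.0716 0.0296] F [ 0.4  1.1 -1.3] gap 0.515
M [[0.0, 0.07, 1.0], [0.0, 1.0, -0.07], [-1.0, 0.0, -0.0]]
shift tool now [0.75 0.04 0.14] after turn [0.75 0.04 0.14] turn [ 0.03 -0.   -0.02]
```

View pics/s9.png

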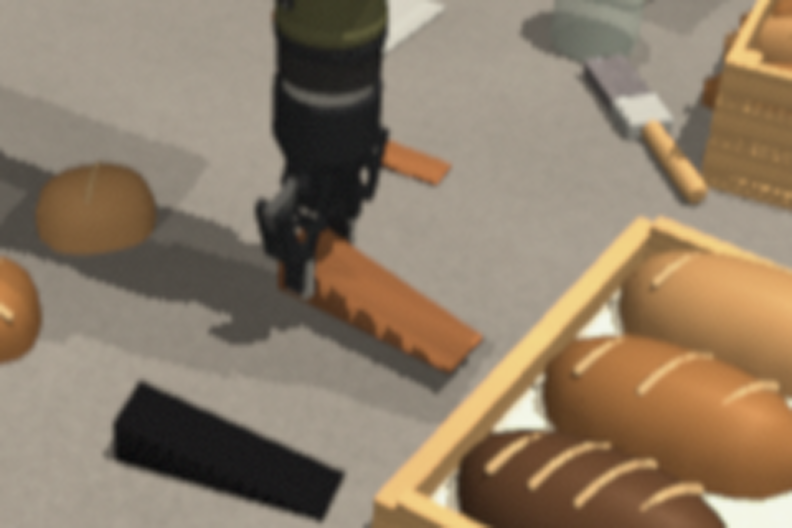

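Emit:
{"api": "drive_tool", "payload": {"rows": "0.4 0 0.14 0 0 0 0;0.3 0 0 0 0 0 0;0.03 0 0 0 0 0 0;0 0 0 0 0 0 0"}}

```text
time_s: 11.55
ee_pos: [0.5028, 0.0682, 0.0071]
eef_rot: [0.026, 0.707, -0.026, 0.707]
force: [0.7, 0.2, 0.0]
finger_gap: 0.517
```

Emit:
{"api": "drive_tool", "payload": {"rows": "0 0 0.5 0 0 0 0;0 0 0.6 0 0 0 0;0 0 0.6 0 0 0 0;0 0 0.5 0 0 0 0;0 0 0 0 0 0 0"}}

```text
time_s: 11.97
ee_pos: [0.5707, 0.0633, 0.0073]
eef_rot: [0.026, 0.706, -0.026, 0.707]
force: [0.7, -0.4, -0.4]
finger_gap: 0.518
```

```bash
python3 - <<'E'
from h import *
go([0.612,0.064,0.007],-0.074)
a=snapshot("scene");b=snapshot("top")
crop(a,200,120,440,280,3.3,"pics/s10.png")
E
```

```text
t 11.97 pos [0.5707 0.0633 0.0073] F [ 0.7 -0.4 -0.4] gap 0.518
M [[0.0, 0.07, 1.0], [-0.0, 1.0, -0.07], [-1.0, 0.0, 0.0]]
shift tool now [0.01 0.13 1.37] after turn [0.01 0.13 1.37] turn [-0.01  0.02 -0.  ]
```

View pics/s10.png

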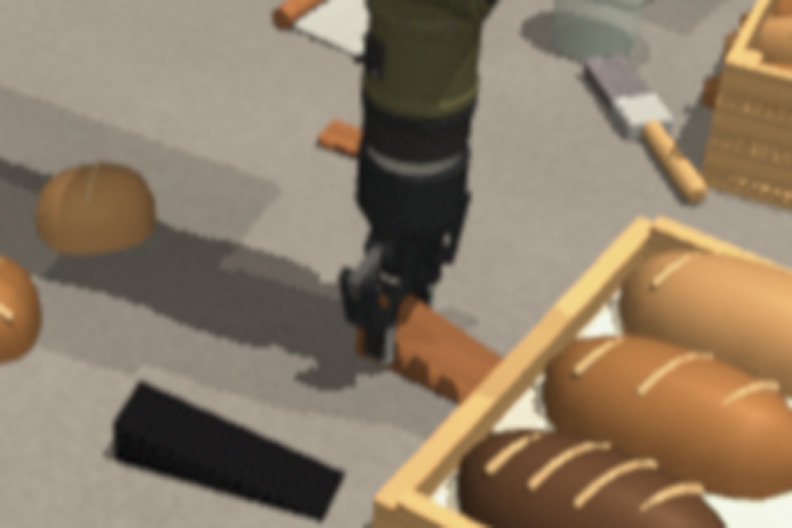

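Emit:
{"api": "drive_tool", "payload": {"rows": "0 0 0.3 0 0 0 0;0 0 0.2 0 0 0 0;0 0 0 0 0 0 0"}}

```text
time_s: 12.32
ee_pos: [0.5796, 0.0627, 0.0071]
eef_rot: [0.026, 0.709, -0.026, 0.704]
force: [-7.5, 0.4, 8.1]
finger_gap: 0.52
```

Emit:
{"api": "drive_tool", "payload": {"rows": "0 0 0.2 0 0 0 0;0 0 0.2 0 0 0 0;0 0 0 0 0 0 0"}}

```text
time_s: 12.57
ee_pos: [0.585, 0.0622, 0.0069]
eef_rot: [0.026, 0.713, -0.026, 0.701]
force: [-26.0, 1.4, 26.1]
finger_gap: 0.514
```

Emit:
{"api": "drive_tool", "payload": {"rows": "0 0 0.2 0 0 0 0;0 0 0.1 0 0 0 0;0 0 0 0 0 0 0"}}

```text
time_s: 12.82
ee_pos: [0.5942, 0.0615, 0.0069]
eef_rot: [0.026, 0.712, -0.026, 0.701]
force: [-24.4, 1.4, 24.5]
finger_gap: 0.515
```

```bash
python3 - <<'E'
from h import *
go([0.612,0.060,0.007],-0.074)
a=snapshot("scene")
crop(a,270,150,400,250,6,"pics/s11.png")
E
```

```text
t 12.82 pos [0.5942 0.0615 0.0069] F [-24.4   1.4  24.5] gap 0.515
M [[-0.02, 0.07, 1.0], [0.0, 1.0, -0.07], [-1.0, -0.0, -0.02]]
shift tool now [-0.01 -0.01  0.6 ] after turn [-0.   -0.01  0.6 ] turn [ 0.01 -0.16  0.01]
```

View pics/s11.png

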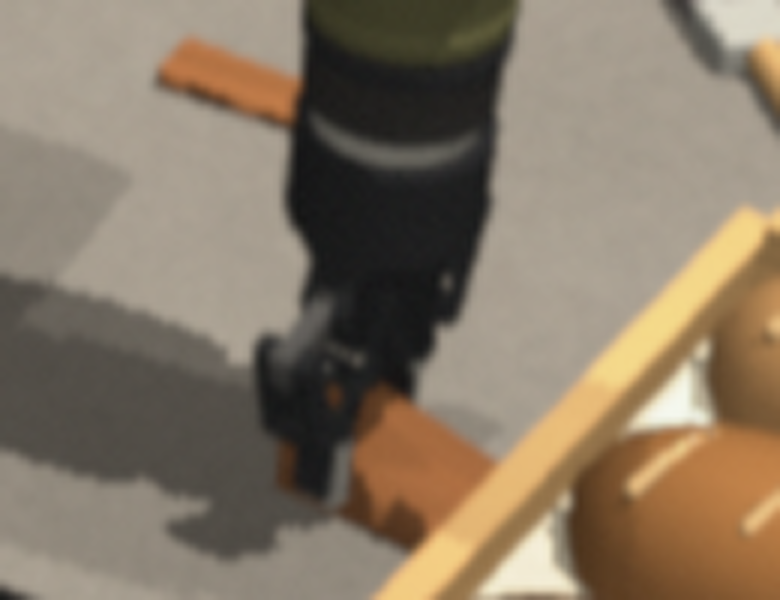

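Emit:
{"api": "drive_tool", "payload": {"rows": "0 0 0.2 0 0 0 0;-0.03 0 0.1 0 0 0 0;0 0 0 0 0 0 0"}}

```text
time_s: 13.12
ee_pos: [0.6061, 0.0607, 0.0069]
eef_rot: [0.026, 0.711, -0.026, 0.703]
force: [-11.4, 0.3, 7.0]
finger_gap: 0.516
```

Emit:
{"api": "drive_tool", "payload": {"rows": "0 0 0.15 0 0 0 0;0 0 0 0 0 0 0"}}

```text
time_s: 13.28
ee_pos: [0.6078, 0.0606, 0.0069]
eef_rot: [0.026, 0.712, -0.026, 0.701]
force: [-20.4, 2.5, 15.5]
finger_gap: 0.514
```

Emit:
{"api": "drive_tool", "payload": {"rows": "0 0 0.12 0 0 0 0;0 0 0 0 0 0 0"}}

```text
time_s: 13.45
ee_pos: [0.6079, 0.0606, 0.0068]
eef_rot: [0.026, 0.714, -0.025, 0.699]
force: [-31.1, 1.8, 26.6]
finger_gap: 0.509
```

```bash
python3 - <<'E'
from h import *
import pickle
go([0.612,0.060,0.007],-0.074)
a=snapshot("scene");b=snapshot("top")
a0,b0=pickle.load(open("s.pkl","rb"))
cv2.imwrite("pics/s12.png",np.hstack([cv2.resize(s["pixels"][170:300,300:420,::-1],None,fx=3.3,fy=3.3,interpolation=2) for s in(a0,a)]))
E
```

```text
t 13.45 pos [0.6079 0.0606 0.0068] F [-31.1   1.8  26.6] gap 0.509
M [[-0.02, 0.07, 1.0], [0.0, 1.0, -0.07], [-1.0, -0.0, -0.02]]
shift tool now [-0.01 -0.01  0.14] after turn [-0.01 -0.01  0.14] turn [ 0.02 -0.22  0.  ]
```

View pics/s12.png

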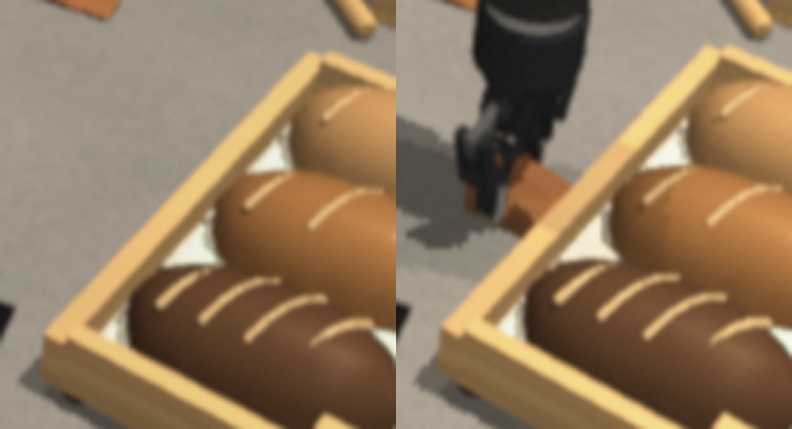

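```bash
cat > lift.py <<'E'
from h import *
import pickle
a=snapshot("scene")
a0,b0=pickle.load(open("s.pkl","rb"))
g=lambda s,r:cv2.cvtColor(s["pixels"],cv2.COLOR_RGB2GRAY)[r[1]:r[3],r[0]:r[2]].astype(np.float32)
for nm,r,P in (("frontR corner",(310,262,345,292),[.655,-.11,.05]),("frontL corner",(375,180,405,205),[.68,.235,.05]),("static far R",(440,105,540,190),None)):
    d,_=cv2.phaseCorrelate(g(a0,r),g(a,r),cv2.createHanningWindow((r[2]-r[0],r[3]-r[1]),cv2.CV_32F))
    if P:
        J=proj(a0,[P,np.array(P)+[0,0,.01]]);J=(J[1]-J[0])/10
        print(nm,np.round(d,2),"px/mm",J.round(2),"lift mm",round(float(np.dot(d,J)/np.dot(J,J)),1))
    else: print(nm,np.round(d,2))
E
python3 lift.py
```

```text
frontR corner [ 0.15 -1.09] px/mm [ 0.03 -0.33] lift mm 3.3
frontL corner [ 0.02 -0.4 ] px/mm [ 0.06 -0.32] lift mm 1.2
static far R [-0.03 -0.02]
```

```bash
cat > lift2.py <<'E'
from h import *
import pickle
a=snapshot("scene");a0,_=pickle.load(open("s.pkl","rb"))
G=[cv2.cvtColor(s["pixels"],cv2.COLOR_RGB2GRAY) for s in (a0,a)]
# vertical profile subpixel: rail outer top edge & near side rail, template match of tray-only patches upsampled
for nm,(x0,y0,x1,y1),P in (("near corner side",(313,268,345,284),[.66,-.12,.05]),("dark loaf",(340,250,372,275),[.70,-.06,.09]),("mid loaf",(368,222,395,245),[.70,.06,.09]),("left loaf",(392,196,412,215),[.70,.17,.09]),("L corner",(384,184,402,196),[.68,.235,.05])):
    k=8;up=lambda g,m:cv2.resize(g[y0-m:y1+m,x0-m:x1+m],None,fx=k,fy=k,interpolation=cv2.INTER_CUBIC)
    r=cv2.matchTemplate(up(G[1],6),up(G[0],0),cv2.TM_CCOEFF_NORMED);_,c,_,l=cv2.minMaxLoc(r)
    d=np.array(l)/k-6;J=proj(a0,[P,np.array(P)+[0,0,.01]]);J=(J[1]-J[0])/10
    print(nm,d,round(c,3),"lift mm",round(float(d@J/(J@J)),1))
E
python3 lift2.py
```

```text
near corner side [ 0.125 -1.875] 0.997 lift mm 5.6
dark loaf [ 0.875 -1.375] 0.98 lift mm 4.2
mid loaf [ 0.875 -1.25 ] 0.957 lift mm 4.0
left loaf [ 0.5   -1.375] 0.992 lift mm 4.2
L corner [ 0.625 -1.875] 0.995 lift mm 6.0
```

Emit:
{"api": "drive_tool", "payload": {"rows": "0 0 0 0 0 0 0.7;0 0 0 0 0 0 0.8;0 0 0 0 0 0 0.9"}}

```text
time_s: 13.9
ee_pos: [0.6205, 0.0601, 0.0084]
eef_rot: [0.026, 0.707, -0.026, 0.706]
force: [0.5, -0.5, -0.4]
finger_gap: 0.898
```

```bash
python3 lift2.py; python3 - <<'E'
from h import *
go([0.59,0.06,0.14],-0.074)
E
```

```text
near corner side [ 0.125 -1.875] 0.997 lift mm 5.6
dark loaf [ 0.875 -1.375] 0.98 lift mm 4.2
mid loaf [ 0.75 -1.25] 0.955 lift mm 3.9
left loaf [ 0.625 -1.375] 0.992 lift mm 4.3
L corner [ 0.625 -1.875] 0.995 lift mm 6.0
t 13.95 pos [0.6209 0.0601 0.0086] F [ 1.2 -0.1  0.6] gap 0.902
M [[-0.0, 0.07, 1.0], [-0.0, 1.0, -0.07], [-1.0, -0.0, -0.0]]
shift tool now [-4.38 -0.08 -1.03] after turn [-4.38 -0.08 -1.03] turn [ 0. -0.  0.]
```

Emit:
{"api": "drive_tool", "payload": {"rows": "-0.3 0 -0.3 0 0 0 0.9;-0.6 0 -0.3 0 0 0 0.9;-1 0 0 0 0 0 0.9;-1 0 0 0 0 0 0.9;-1 0 0 0 0 0 0.9"}}

```text
time_s: 14.37
ee_pos: [0.602, 0.0614, 0.1273]
eef_rot: [0.026, 0.707, -0.026, 0.706]
force: [1.9, 0.1, 0.0]
finger_gap: 0.9
```

Emit:
{"api": "drive_tool", "payload": {"rows": "-1 0 0 0 0 0 0.9;-1 0 -1 0 0 0 0.9;0 0 -1 0 0 0 0.9;0 0 -1 0 0 0 0.9;0 0 0 0 0 0 0.9"}}

```text
time_s: 14.78
ee_pos: [0.5079, 0.068, 0.1857]
eef_rot: [0.026, 0.708, -0.026, 0.705]
force: [-0.9, -0.5, -0.9]
finger_gap: 0.901
```

```bash
python3 lift2.py; python3 - <<'E'
from h import *
o=observe();print(o["time_s"],o["ee_pos"],o["force"])
a=snapshot("scene");b=snapshot("top")
crop(a,240,120,440,270,4,"pics/s13.png");cv2.imwrite("pics/s14.png",b["pixels"][:,:,::-1])
E
```

```text
near corner side [ 0.125 -1.875] 0.997 lift mm 5.6
dark loaf [ 0.875 -1.375] 0.981 lift mm 4.2
mid loaf [ 0.625 -1.25 ] 0.99 lift mm 3.9
left loaf [ 0.625 -1.375] 0.993 lift mm 4.3
L corner [ 0.625 -1.875] 0.995 lift mm 6.0
14.8333 [0.510809   0.06803533 0.18591187] [ 0.52682188 -0.17415983  0.10467044]
```

View pics/s13.png

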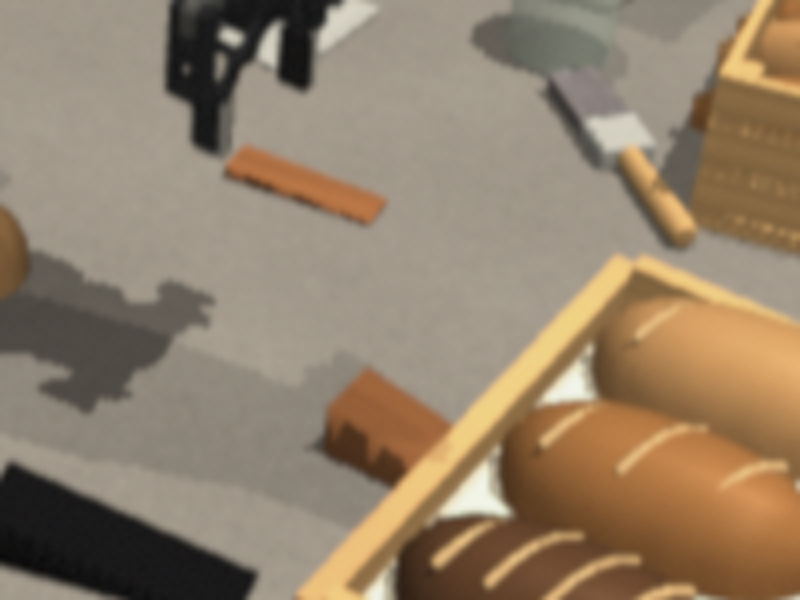

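View pics/s14.png

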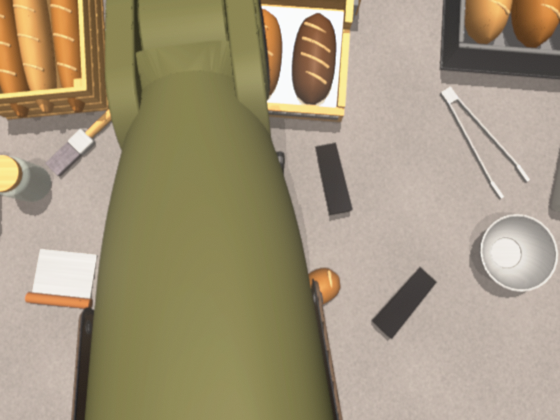

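```bash
python3 - <<'E'
from h import *
a=snapshot("scene")
p=[onz(a,332.5,212,.036),onz(a,322,222,.036)];print(p);d=p[0]-p[1];print("yaw",np.arctan2(-d[0],d[1]),(p[0]+p[1])/2)
job_done()
E
```

```text
[array([0.59089051, 0.08426674, 0.036     ]), array([0.58691275, 0.03921232, 0.036     ])]
yaw -0.08805962186832698 [0.58890163 0.06173953 0.036     ]
the job is handed in; nothing more can be done
```

The thick wooden wedge is jammed under the middle of the tray's front edge and holds it up on its own. I handed the job in at about 15 s of the 45 s. No verdict is reported.

- **What I did:** I gripped the wedge near its heel and carried it towards the tray. On the way the last joint reached its range limit at 3.14 rad. I set the wedge down, turned the gripper half round, and gripped it again. Then I pushed it in square until it stopped advancing, at about 31 N sideways, against the 5 to 20 N (more at the stop) you listed. Part of that was friction, because the fingers were also pressing about 27 N down on the counter.
- **Tray lift:** The front rail corners stand about 5.6 to 6 mm higher than at the start, and nothing changed after I let go and backed away. The loaves gave only about 4 mm; I trust the rail corners more. Both exceed the 2.5 mm needed.
- **Wedge position:** The heel is at about (0.589, 0.062) with a yaw of −0.088 rad. The tray's middle is at y of about 0.060, with a yaw of about −0.074. That puts the wedge within about 10 mm of the middle and about 1 deg of square.
- **Slim wedge and clearance:** I never went near the slim wedge and it looks unmoved in the last picture, though I did not measure it again. The gripper is clear and its force readings are near zero.
- **Disagreements and gaps:** Heights measured from the two views came out 4 to 10 mm low compared with your text, so I used the text's heights for positions. I could not measure the force between wedge and tray directly.

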